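# Set the polariser ring of a light stage to its index mark and lock it

## Task

On the grey light stage, push the steel lever of the black polariser ring round until its pointer is in line with the long mark at the index block on the scale; then push the small black-posted lock lever clockwise all the way to its stop so the setting is locked. This is pushing only: do not lift the stage, drag it along the bench or turn the scale, and leave the sample on the glass and everything else where it is.

Things in the scene. Friction and masses are not known exactly. Their poses are not given: they have to be found in the camera images.
- stage: Grey light stage, a loose 4 to 6 kg box 220 (its x) x 310 (its y) x 45 mm high standing on the bench; origin at the centre of its underside. Do not lift or drag it. On top: the scale disc, polariser ring and glass at (0, 30) mm of its frame, the lock lever at (0, -108) mm.
- ring_centre (a point): Point on the vertical axis of the polariser ring and of the scale disc, 59 mm above the bench (about the top of the fixed glass window, 96 mm across, in the middle of the ring).
- polariser (a joint): Angle (rad) of the black polariser ring (124 mm across) and its steel lever about the vertical axis: 0 when the lever points along the stage's +x, grows anticlockwise seen from above; range -0.5 to 3.2. It starts -0.3 to 0.4, always clockwise of the mark, so the lever is pushed anticlockwise. Light friction (about 2 N at the post): it stays where it is left and can be pushed either way.
- lever_post (a point): Middle of the upright steel post (12 mm in diameter, 30 mm tall, standing from 62 to 92 mm above the bench) on the ring's lever, 70 mm from the ring axis: push here, sideways. The post is a roller that spins freely on its own axis. The lever bar below it, 10 mm wide, has its top 62 mm above the bench.
- pointer_tip (a point): Outer pointed end of the ring's lever, 84 mm from the ring axis: it reads against the scale.
- mark (a point): Inner end of the long mark (4 mm wide, running 84 to 98 mm from the ring axis) on the white scale disc (200 mm across, top 50 mm above the bench). The other marks are short and thin, every 10 degrees. At its outer end stands a dark steel index block 12 x 14 mm, top 65 mm above the bench. The mark lies anywhere 57 to 149 degrees anticlockwise of the stage's +x. The scale disc is stiff to turn and must not be turned.
- lock (a joint): Angle (rad) of the lock lever about its vertical pivot: 0 when it points along the stage's +x (unlocked), grows clockwise seen from above up to 1.6 at its stop (locked). Starts 0 to 0.3. Light friction (about 1.5 N at the post); stays where it is left.
- lock_pivot (a point): Point on the lock lever's vertical pivot axis, on the top of its hub, 61 mm above the bench.
- lock_post (a point): Middle of the upright black post (12 mm in diameter, 30 mm tall, standing from 59 to 89 mm above the bench) at the end of the lock lever, 40 mm from its pivot: push here, sideways. The post is a roller that spins freely on its own axis.
- sample: Clear plastic sample, 34 x 22 x 5 mm with a boss, 13 mm high in all, lying loose on the glass in the middle of the ring; origin under its centre. Leave it there.
- socket: Steel socket, 22 mm in diameter, 28 mm tall, standing loose on the stage's top near the corner at its -x, -y; origin under its centre. Leave it.
- meter: Red hand-held meter, 150 x 75 x 30 mm, lying on the bench to the right. Leave it.
- extrusion: Length of aluminium profile, 160 x 30 x 30 mm, lying on the bench close along the stage's +y side. Leave it.
- screwdriver: Screwdriver with a red handle lying on the bench to the left. Leave it.
- spanner: Steel spanner lying on the bench to the left. Leave it.
- cleaner: White bottle with a black cap, 56 mm in diameter, 130 mm tall, standing on the bench to the right. Leave it.

How it is judged:
By the outcome, as a careful person would: the job done as asked, in the order asked, and still so for the second after the job is handed in, with the robot touching nothing.
It also fails if it takes over 61 s, if anything falls off the work surface, if the arm or the gripper's body presses on something with over 40 N, if the wrist force passes 120 N, or if a joint passes its speed limit or range.

## Robot

A 7-joint arm with a two-finger parallel gripper is mounted at the origin on the work surface. World frame = base frame: x ahead of the robot, y to its left, z up, the work surface at z = 0. Lengths are in m, angles in rad, forces in N, time in s.
With the tool pointing down it reaches from about 0.4 to 0.85 m from the base axis. Payload 4.5 kg.
Tool frame: the origin (TCP) lies at the very end of the fingers, on their centre line; the grasp point (between the pads) lies 19 mm behind it (r.grip_point_offset is the distance from the TCP to the grasp point, in m); y points along the fingers, x is the direction in which the jaws open and shut, and the axes are right-handed (so a half turn about y gives the same grasp; the last joint's range is limited). The gripper opens to 88 mm and grips with 3 to 60 N. Pads are 18 mm wide; open, the fingers measure 123 mm over their backs; the gripper's body (75 mm by 187 mm) begins 45 mm behind the grasp point.
Start: joints at [1.246, 0.689, -0.195, 1.565, 0.157, 0.902, -0.215], TCP at [0.219, -0.585, 0.239] pointing down, gripper open.
Joint ranges: [-3.01, 3.01], [-0.46, 2.08], [-1.47, 1.51], [0.13, 2.56], [-1, 4.14], [0.04, 2.09], [-2.66, 2.66]. Speed limits (rad/s): [2.57, 2.57, 3.14, 3.14, 3.14, 3.14, 3.14].

## Interface

Orientations are given as a unit quaternion [x, y, z, w].
In Python, from plant import get_state, snapshot, camera_params, job, r gives the robot as it stands.
- The arm moves only by the tool carry_out, never from a script. Its arguments are lists of equal length, an entry for each row: "offset": the shift along the world's x, y, z in m, a list of three; "twist": the turn about the world's z in degrees. In form: {"offset": [[tx, ty, tz], ...], "twist": [twist, ...]}. A call has 1 to 8 rows; each row shifts and turns the commanded pose from where the row before left it; what a row does not reach is not made up. A row lasts 1/8 s, in which the tool goes at most 62.5 mm and 10.7 degrees, less where a joint would pass 70% of its speed; a pose out of reach is approached as far as the arm can. A call with a gripper value outside its range is refused whole. "grip" is the finger opening in m, from 0 to 0.0881, set as the call begins (left out, the last holds). The fingers move at their own pace and stop on an object; "newtons" is the grip in N (left out, the last holds). Time passes only in rows, so rows that do not move let the fingers close. It gives the time, the measured TCP pose, the force and the opening at its end, in the units of the state.
- get_state(): the state, without advancing time (a new reading comes with each control period).
- snapshot(name): name is "scene" or "top" or "wrist"; returns the picture (420x560x3 uint8, red, green, blue); there is no depth.
- camera_params(name): a dict with "camera_matrix" (3x3 intrinsics, pixels), "eye" and "orientation" of the camera in the world. Camera axes: x right, y up, looking along -z (the intrinsics and any distortion apply to the point x, -y, -z); pixel columns grow to the right and rows downward; lengths in m; the calibration is good to about 2 mm. The wrist camera is an equidistant fisheye: a pixel r from the principal point sees the ray r / f radians off the axis. A picture is of the moment at which its call begins: read the wrist's pose just before it. camera_params takes no time and is no camera call; for the wrist camera it gives the pose at the moment of the call.
- job.finish_job(): hands the job in, once; it reports no verdict.
The state is a dict: "clock": time; "q": joint angles; "qd": joint speeds; "joint_torque": joint torques, N m; "tool_pos": TCP position; "eef_rot": TCP orientation; "contact_force": force on the tool from outside, world axes, zero at the start; "moment": the same for the moment, N m; "opening": opening from 0.0 (shut) to 1.0 (fully open).
Only numpy, scipy, OpenCV 4.12 (cv2) and the standard library are available. Lean on these libraries where they do the work, as an engineer would, in place of code of your own. Each camera call takes 0.05 s, during which the arm holds its last target. There are 200 camera calls.

## Working session

There is one attempt and no reset: what is moved stays moved. The work goes in short steps, Python scripts to look and compute and a tool call to move; the robot and the scene stay as the last step left them, time stands still between calls to the robot, and variables do not carry over. Pictures are saved under pics/ and viewed, about 8 in all and at most 12, crops included, and the job is handed in when it is done.

Besides the shell and the picture viewer there is one more tool, called after ">>>" as a command line: name --pt "numbers of a row" for each row, then --argument value for the rest. carry_out: Moves the arm, as the interface text tells. Its arguments: {"type":"object","properties":{"offset":{"type":"array"},"twist":{"type":"array"},"grip":{"type":"number"},"newtons":{"type":"number"}},"required":["offset","twist"]}

```bash
mkdir -p pics; ls; cat > h.py <<'E'
import numpy as np, cv2
from scipy.spatial.transform import Rotation as R
from plant import get_state, snapshot, camera_params, job, r
def save(im,n,s=1):
    im=cv2.cvtColor(im,cv2.COLOR_RGB2BGR)
    if s!=1: im=cv2.resize(im,None,fx=s,fy=s,interpolation=cv2.INTER_CUBIC)
    cv2.imwrite('pics/'+n,im)
def ray(p,u,v,fish=False):
    K=np.array(p['camera_matrix']);x=(u-K[0,2])/K[0,0];y=(v-K[1,2])/K[1,1]
    if fish:
        t=np.hypot(x,y);s=np.sin(t)/max(t,1e-9);d=np.array([x*s,-y*s,-np.cos(t)])
    else: d=np.array([x,-y,-1.])
    return R.from_quat(p['orientation']).apply(d)
def at(p,u,v,z,fish=False):
    d=ray(p,u,v,fish);e=np.array(p['eye']);return e+d*(z-e[2])/d[2]
def proj(p,X):
    d=R.from_quat(p['orientation']).inv().apply(np.array(X)-p['eye']);K=np.array(p['camera_matrix'])
    return K[0,0]*d[0]/-d[2]+K[0,2], K[1,1]*-d[1]/-d[2]+K[1,2]
E
python3 - <<'E'
from h import *
s=get_state();print(s)
for n in('scene','top'):
    p=camera_params(n);print(n,p);save(snapshot(n),n+'0.png',1.4)
E
```

```text
pics
{'clock': 0.0, 'q': array([ 1.24582359,  0.68997573, -0.19451789,  1.56631153,  0.15731555,
        0.90248805, -0.2150947 ]), 'qd': array([ 6.35702602e-04, -7.15657272e-04,  1.08105242e-04,  4.77389263e-04,
        1.55867068e-04, -2.40619172e-05, -4.70345133e-05]), 'joint_torque': array([ 2.73914375e-04, -5.27560437e+01, -1.26657531e+00, -1.53428257e+01,
       -5.25708916e-02,  6.58605990e-03,  1.61729026e-04]), 'tool_pos': array([ 0.21919159, -0.5846498 ,  0.23792394]), 'eef_rot': array([-0.58088988,  0.40328118, -0.40218887,  0.58152846]), 'contact_force': array([-0.81292193,  0.00314137, -0.15222012]), 'moment': array([-0.02807171, -0.0082529 ,  0.02569096]), 'opening': 1.000088758310965}
scene {'camera_matrix': array([[480.52134272,   0.        , 274.92527292],
       [  0.        , 480.52134272, 207.52350398],
       [  0.        ,   0.        ,   1.        ]]), 'eye': array([1.31507699, 0.32342758, 0.88745947]), 'orientation': array([0.2092027 , 0.33037958, 0.76872657, 0.50610574])}
top {'camera_matrix': array([[546.59689563,   0.        , 281.66932636],
       [  0.        , 546.59689563, 213.66689262],
       [  0.        ,   0.        ,   1.        ]]), 'eye': array([2.65224257e-01, 7.13793406e-04, 1.37916146e+00]), 'orientation': array([-0.07555653,  0.08231734,  0.71176758, -0.69347096])}
```

View pics/top0.png

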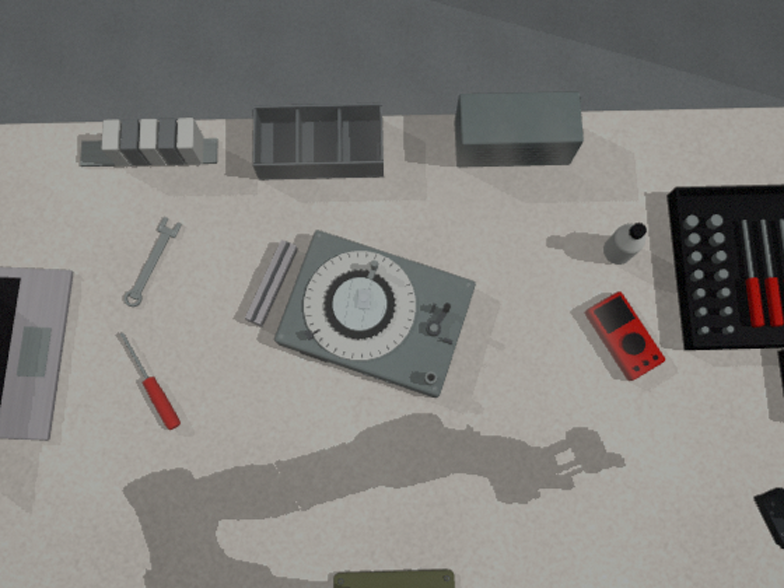

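View pics/scene0.png

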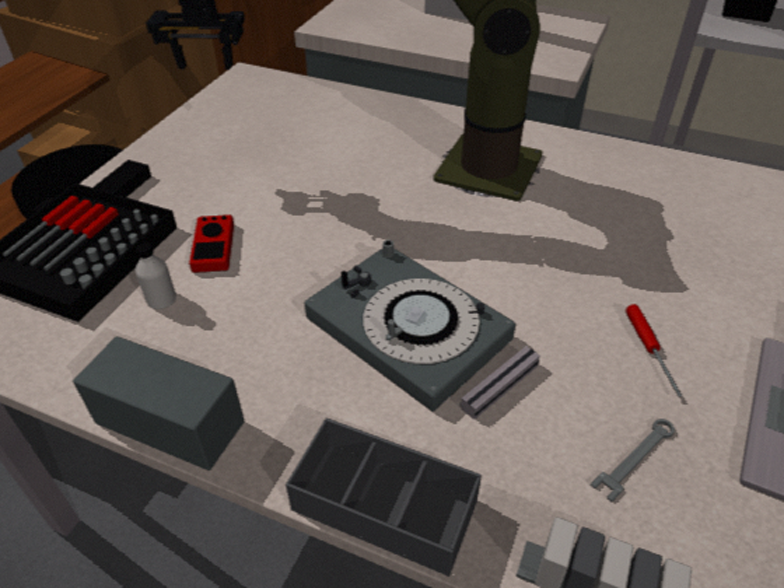

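Top view (1.4x): stage with its +x towards world +x, ring centre near (360,303), lever near (373,267), dark index block near (308,335), lock near (435,325). The scene view agrees. Next a zoomed crop with first estimates.

```bash
python3 - <<'E'
from h import *
p=camera_params('top');im=snapshot('top')
hsv=cv2.cvtColor(im,cv2.COLOR_RGB2HSV)
print('corners',[np.round(at(p,u/1.4,v/1.4,.045),3) for u,v in((318,232),(475,283),(439,393),(277,342))])
for n,u,v,z in(('ringc',360,303,.055),('leverpost',373,266,.092),('index',310,335,.065),('lockpost',446,308,.089),('lockpiv',433,328,.061)):
    print(n,np.round(at(p,u/1.4,v/1.4,z),3))
save(im[155:290,190:350],'crop.png',5)
E
```

```text
corners [array([0.698, 0.12 , 0.045]), array([ 0.595, -0.162,  0.045]), array([ 0.399, -0.089,  0.045]), array([0.496, 0.193, 0.045])]
ringc [0.561 0.045 0.055]
leverpost [0.618 0.02  0.092]
index [0.504 0.133 0.065]
lockpost [ 0.541 -0.104  0.089]
lockpiv [ 0.511 -0.082  0.061]
```

View pics/crop.png

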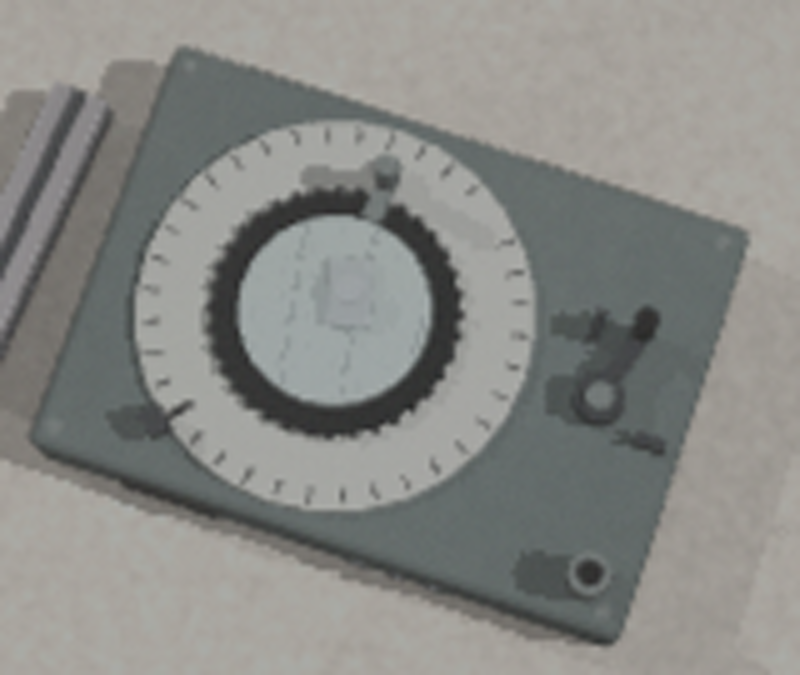

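Crop (5x, offset 190,155): disc centre about (335,315), post top (387,165), long mark (180,412), lock pivot (600,398), lock post (647,320), stop pegs near (598,322) and (640,440), socket (590,573). Moving above the lever now, fingers shut.

>>> carry_out --pt "0.024 0.035 0" --pt "0.024 0.035 0" --pt "0.024 0.035 0" --pt "0.024 0.035 0" --pt "0.024 0.035 0" --pt "0.024 0.035 0" --pt "0.024 0.035 0" --pt "0.024 0.035 0" --twist '[0,0,0,0,0,0,0,0]' --grip 0

```text
clock: 1.15
tool_pos: [0.4121, -0.304, 0.2386]
eef_rot: [0.581, -0.403, 0.403, -0.581]
contact_force: [-0.2, 0.0, 0.1]
opening: 0.118
```

>>> carry_out --pt "0.024 0.035 0" --pt "0.024 0.035 0" --pt "0.024 0.035 0" --pt "0.024 0.035 0" --pt "0.024 0.035 0" --pt "0.024 0.035 0" --pt "0 0 0" --pt "0 0 0" --twist '[0,0,0,0,0,0,0,0]'

```text
clock: 2.15
tool_pos: [0.5548, -0.096, 0.2384]
eef_rot: [0.582, -0.403, 0.403, -0.581]
contact_force: [-0.5, -0.1, -0.3]
opening: 0.001
```

```bash
python3 - <<'E'
from h import *
s=get_state();print(s['tool_pos'],np.round(s['q'],2),s['contact_force'],s['opening'],'\n',R.from_quat(s['eef_rot']).as_matrix().round(3))
p=camera_params('wrist');print(p)
im=snapshot('wrist');np.savez('w1.npz',im=im);save(im,'w1.png',1.4)
E
```

```text
[ 0.5547699  -0.09600724  0.23839447] [ 0.17  0.61 -0.13  1.76  0.11  0.79 -1.23] [-0.51041283 -0.14172756 -0.27352468] 0.0010479808309967044 
 [[ 0.351 -0.001  0.936]
 [-0.936 -0.001  0.351]
 [ 0.    -1.    -0.002]]
{'camera_matrix': array([[325.1922621 ,   0.        , 280.31034653],
       [  0.        , 325.1922621 , 207.80755921],
       [  0.        ,   0.        ,   1.        ]]), 'eye': array([ 0.62155569, -0.07167067,  0.38506606]), 'orientation': array([-0.11537787,  0.07989145, -0.56441112,  0.81347735])}
```

View pics/w1.png

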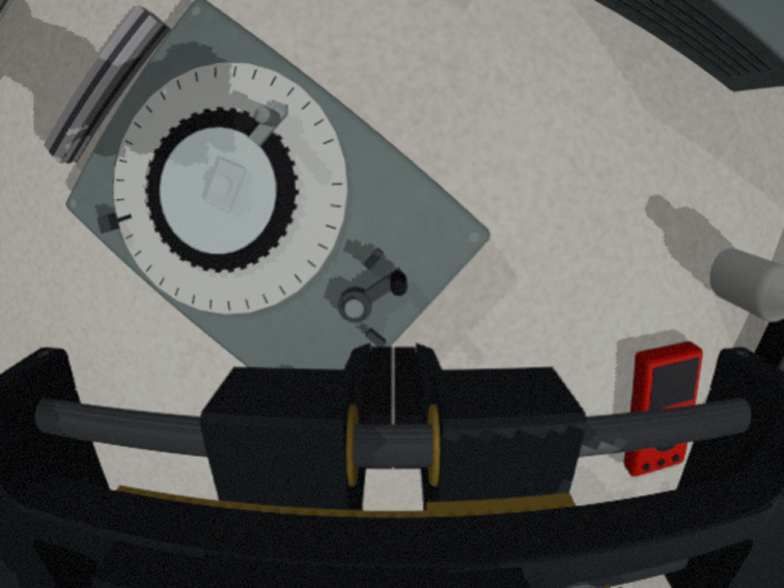

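Wrist view (1.4x): post top about (264,114), pointer near (285,107), long mark (120–131,218) with the block at (107,222), lock pivot hub (354,305), lock post (398,280). Computing positions from this.

```bash
python3 - <<'E'
from h import *
im=np.load('w1.npz')['im']
p={'camera_matrix':np.array([[325.1922621,0,280.31034653],[0,325.1922621,207.80755921],[0,0,1]]),'eye':[0.62155569,-0.07167067,0.38506606],'orientation':[-0.11537787,0.07989145,-0.56441112,0.81347735]}
W=lambda u,v,z: at(p,u/1.4,v/1.4,z,True)[:2]
edge=[(114,190),(347,185),(238,63),(230,313),(131,122),(315,101),(143,262),(313,269)]
P=np.array([W(u,v,.05) for u,v in edge]);A=np.c_[2*P,np.ones(len(P))];c=np.linalg.lstsq(A,(P**2).sum(1),rcond=None)[0]
C=c[:2];print('disc',C,np.sqrt(c[2]+C@C))
def ang(a,b): d=a-b;return np.degrees(np.arctan2(d[1],d[0])),np.hypot(*d)
for n,q,z in(('post',(264,114),.092),('tip',(287,105),.060),('markin',(131,216),.05),('markout',(118,219),.05),('block',(107,221),.065)):
    X=W(*q,z);print(n,X.round(4),ang(X,C))
pv=W(354,306,.061);lp=W(398,278,.089);print('lock',pv.round(4),lp.round(4),ang(lp,pv))
a,b,d=[W(*q,.045) for q in((197,5),(487,236),(70,205))];print('yaw',ang(a,b)[0]-90,ang(a,d)[0])
save(im[50:190,60:220],'w1c.png',5)
E
```

```text
disc [0.56130876 0.04730808] 0.09834942814292807
post [0.6248 0.0183] (np.float64(-24.56144894075423), np.float64(0.06981718601241227))
tip [0.6363 0.0139] (np.float64(-23.982479291396565), np.float64(0.08211999652286495))
markin [0.5155 0.1196] (np.float64(122.3644313264209), np.float64(0.08552992030654429))
markout [0.509 0.132] (np.float64(121.66999966121094), np.float64(0.09956579993183172))
block [0.5091 0.1335] (np.float64(121.19298163648135), np.float64(0.10079644228325788))
lock [ 0.5127 -0.0817] [ 0.5511 -0.1021] (np.float64(-27.910447947866114), np.float64(0.043545080182470934))
yaw -19.71550527489623 -20.110349326569686
```

View pics/w1c.png

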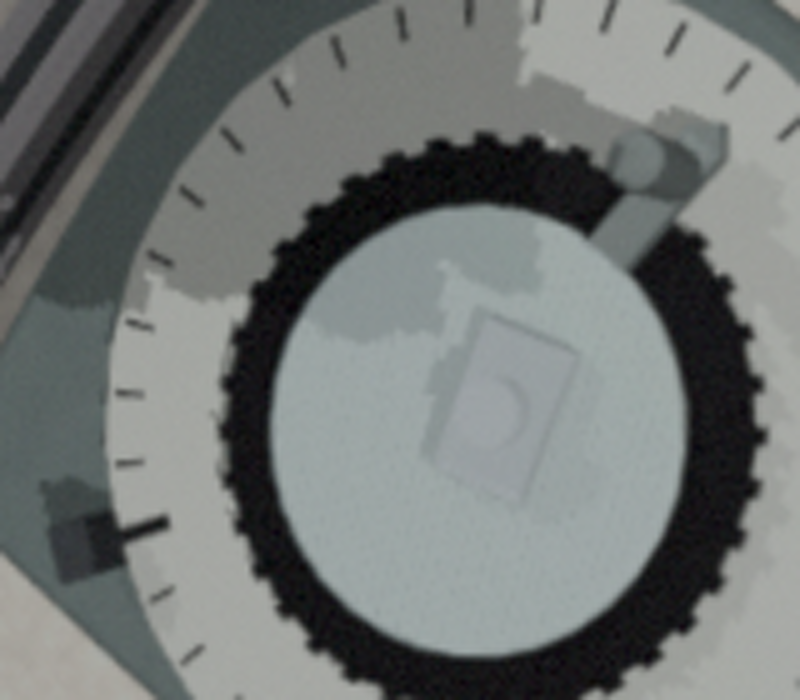

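Centre about (0.561, 0.047), lever at −24.5° world, long mark at about 122°, stage yaw about −20°. Turning the tool to put the wide −z face behind the post, then going down.

>>> carry_out --pt "0.007 0.01 0" --pt "0.007 0.01 0" --pt "0.007 0.01 0" --pt "0.007 0.01 0" --pt "0.007 0.01 0" --pt "0.007 0.01 0" --pt "0.007 0.01 0" --pt "0.007 0.0125 0" --twist '[-9.5,-9.5,-9.5,-9.5,-9.5,-9.5,-9.5,-9.5]'

```text
clock: 3.2
tool_pos: [0.6111, -0.0147, 0.2388]
eef_rot: [0.207, -0.676, 0.676, -0.207]
contact_force: [0.0, 0.2, 0.1]
opening: 0.005
```

>>> carry_out --pt "0 0 0" --pt "0 0 0" --pt "0 0 0" --pt "0 0 0" --pt "0 0 0" --pt "0 0 -0.03" --pt "0 0 -0.03" --pt "0 0 0" --twist '[-9.5,-9.5,-9.5,-9.5,-9.5,-9.5,-2,0]'

```text
clock: 4.2
tool_pos: [0.5977, -0.0265, 0.1787]
eef_rot: [0.142, 0.694, -0.691, -0.144]
contact_force: [0.6, 1.3, 0.9]
opening: 0.007
```

```bash
python3 - <<'E'
from h import *
s=get_state();print(s['clock'],s['tool_pos'],np.round(s['q'],2),s['contact_force'],'\n',R.from_quat(s['eef_rot']).as_matrix().round(3))
C=np.array([.5613,.0473])
def pos(th,d=.015,r=.07):
    t=np.radians(th);return C+r*np.array([np.cos(t),np.sin(t)])-d*np.array([-np.sin(t),np.cos(t)])
prev=pos(-24.5,.035)
print(prev.round(4))
for th in [-24.5]+list(range(-18,123,6)):
    q=pos(th);print(th,q.round(4),((q-prev)*1000).round(1));prev=q
E
```

```text
4.2 [ 0.59771297 -0.02647783  0.1786775 ] [-0.53  0.99  1.06  1.74 -1.    1.06 -2.65] [0.6036371  1.27770728 0.90893747] 
 [[-0.918 -0.002 -0.397]
 [ 0.397  0.006 -0.918]
 [ 0.004 -1.    -0.004]]
[ 0.6105 -0.0136]
-24.5 [0.6188 0.0046] [ 8.3 18.2]
-18 [0.6232 0.0114] [4.5 6.8]
-12 [0.6267 0.0181] [3.4 6.7]
-6 [0.6293 0.0251] [2.7 7. ]
0 [0.6313 0.0323] [2.  7.2]
6 [0.6325 0.0397] [1.2 7.4]
12 [0.6329 0.0472] [0.4 7.5]
18 [0.6325 0.0547] [-0.4  7.5]
24 [0.6313 0.0621] [-1.2  7.4]
30 [0.6294 0.0693] [-1.9  7.2]
36 [0.6267 0.0763] [-2.7  7. ]
42 [0.6234 0.083 ] [-3.4  6.7]
48 [0.6193 0.0893] [-4.1  6.3]
54 [0.6146 0.0951] [-4.7  5.8]
60 [0.6093 0.1004] [-5.3  5.3]
66 [0.6035 0.1051] [-5.8  4.7]
72 [0.5972 0.1092] [-6.3  4.1]
78 [0.5905 0.1127] [-6.7  3.4]
84 [0.5835 0.1153] [-7.   2.7]
90 [0.5763 0.1173] [-7.2  2. ]
96 [0.5689 0.1185] [-7.4  1.2]
102 [0.5614 0.1189] [-7.5  0.4]
108 [0.5539 0.1185] [-7.5 -0.4]
114 [0.5465 0.1173] [-7.4 -1.2]
120 [0.5393 0.1154] [-7.2 -1.9]
```

The twist sign worked against joint 7 (now at its limit), but the facing is right. I'll turn back about 30° to relieve the joints and sweep with a slower face rotation.

>>> carry_out --pt "0.006 0.002 0" --pt "0.006 0.002 0" --pt "0.006 0.002 0" --pt "0.006 0.002 0" --pt "0.006 0.002 0" --pt "0 0 0" --pt "0 0 0" --twist '[7,7,7,7,0,0,0]'

```text
clock: 5.08
tool_pos: [0.6295, -0.0157, 0.1805]
eef_rot: [-0.029, 0.708, -0.705, 0.029]
contact_force: [-0.7, -0.6, 0.0]
opening: 0.003
```

```bash
cat >> h.py <<'E'
def st():
    s=get_state();M=R.from_quat(s['eef_rot']).as_matrix()
    f=np.degrees(np.arctan2(-M[1,2],-M[0,2]))%360
    print(round(s['clock'],2),s['tool_pos'].round(4),'phi',round(f,1),'tilt',M[2].round(3),'q',np.round(s['q'],2),'F',s['contact_force'].round(1));return s
C=np.array([.5613,.0473])
def un(a): a=np.radians(a);return np.array([np.cos(a),np.sin(a)])
E
python3 - <<'E'
from h import *
st()
E
```

```text
5.08 [ 0.6295 -0.0157  0.1805] phi 94.7 tilt [-0.    -1.    -0.005] q [-0.5   0.97  0.95  1.64 -0.9   1.03 -2.3 ] F [-0.7 -0.6  0. ]
```

>>> carry_out --pt "0 0 -0.03" --pt "0 0 -0.03" --pt "0 0 -0.03" --pt "0 0 -0.013" --pt "0 0 0" --pt "0 0 0" --twist '[0,0,0,0,0,0]'

```text
clock: 5.82
tool_pos: [0.6304, -0.016, 0.0784]
eef_rot: [-0.029, 0.708, -0.705, 0.03]
contact_force: [1.2, -0.0, 0.7]
opening: 0.005
```

```bash
python3 - <<'E'
from h import *
s=st();prev=s['tool_pos'][:2];pf=94.7
for th in [-24.5]+list(range(-18,121,6)):
    f=94.7+.76*(th+24.5);q=C+.07*un(th)-.015*un(f)
    print(th,((q-prev)*1000).round(1),round(f-pf,1));prev=q;pf=f
E
```

```text
5.83 [ 0.6304 -0.016   0.0784] phi 94.8 tilt [-0.002 -1.    -0.004] q [-0.42  1.05  0.76  1.69 -0.97  0.82 -2.26] F [ 1.2 -0.   0.7]
-24.5 [-4.2 19.3] 0.0
-18 [4.2 7.6] 4.9
-12 [3.1 7.3] 4.6
-6 [2.3 7.6] 4.6
0 [1.5 7.7] 4.6
6 [0.7 7.8] 4.6
12 [-0.1  7.8] 4.6
18 [-0.9  7.8] 4.6
24 [-1.7  7.6] 4.6
30 [-2.5  7.4] 4.6
36 [-3.2  7. ] 4.6
42 [-3.9  6.6] 4.6
48 [-4.5  6.2] 4.6
54 [-5.1  5.7] 4.6
60 [-5.7  5.1] 4.6
66 [-6.1  4.5] 4.6
72 [-6.5  3.8] 4.6
78 [-6.9  3.1] 4.6
84 [-7.1  2.3] 4.6
90 [-7.3  1.6] 4.6
96 [-7.4  0.8] 4.6
102 [-7.4  0. ] 4.6
108 [-7.3 -0.7] 4.6
114 [-7.2 -1.5] 4.6
120 [-7.  -2.2] 4.6
```

>>> carry_out --pt "-0.002 0.0095 0" --pt "-0.002 0.0095 0" --pt "0.004 0.0075 0" --pt "0.003 0.0075 0" --pt "0.0025 0.0075 0" --pt "0.0015 0.0075 0" --pt "0.0005 0.008 0" --pt "0 0.008 0" --twist '[0,0,4.8,4.6,4.6,4.6,4.6,4.6]'

```text
clock: 6.82
tool_pos: [0.6378, 0.0495, 0.0777]
eef_rot: [-0.199, 0.679, -0.677, 0.2]
contact_force: [1.4, -2.4, -1.3]
opening: 0.0
```

```bash
python3 - <<'E'
from h import *
st()
p=camera_params('top');im=snapshot('top');save(im[130:280,190:350],'t2.png',4)
E
```

```text
6.83 [0.6378 0.0495 0.0777] phi 122.8 tilt [-0.001 -1.    -0.002] q [-0.48  1.03  0.65  1.66 -0.85  0.77 -1.98] F [ 1.4 -2.4 -1.3]
```

View pics/t2.png

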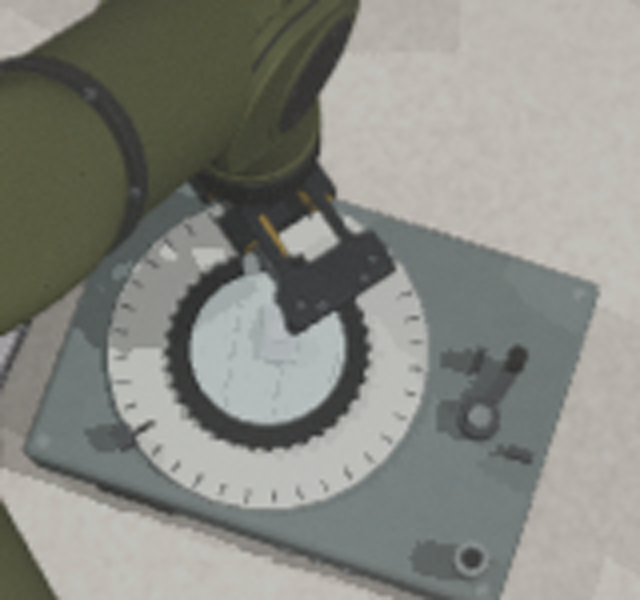

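Lever root shows just ahead of the fingers at crop (250,262), about 12° world as planned; contact force 3 N. Continuing.

>>> carry_out --pt "-0.001 0.008 0" --pt "-0.0015 0.0075 0" --pt "-0.0025 0.0075 0" --pt "-0.003 0.007 0" --pt "-0.004 0.0065 0" --pt "-0.0045 0.006 0" --pt "-0.005 0.0055 0" --pt "-0.0055 0.005 0" --twist '[4.6,4.6,4.6,4.6,4.6,4.6,4.6,4.6]'

```text
clock: 7.88
tool_pos: [0.611, 0.103, 0.0777]
eef_rot: [-0.403, 0.582, -0.58, 0.403]
contact_force: [1.3, -0.5, 0.3]
opening: 0.004
```

>>> carry_out --pt "-0.006 0.0045 0" --pt "-0.0065 0.004 0" --pt "-0.007 0.003 0" --pt "-0.007 0.0025 0" --pt "-0.0075 0.0015 0" --pt "-0.0075 0.001 0" --pt "-0.0075 0 0" --pt "0 0 0" --twist '[4.6,4.6,4.6,4.6,4.6,4.6,4.6,0]'

```text
clock: 8.88
tool_pos: [0.5608, 0.1197, 0.0776]
eef_rot: [0.549, -0.448, 0.446, -0.547]
contact_force: [0.3, -0.3, -0.8]
opening: 0.004
```

```bash
python3 - <<'E'
from h import *
s=st();f=94.7+.76*(102+24.5);print(C+.07*un(102)-.015*un(f))
p=camera_params('scene');im=snapshot('scene');save(im[140:310,180:400],'s2.png',3.5)
E
```

```text
8.88 [0.5608 0.1197 0.0776] phi 191.6 tilt [-0.001 -1.    -0.005] q [-0.47  0.89  0.31  1.85 -0.54  0.49 -1.15] F [ 0.3 -0.3 -0.8]
[0.56147852 0.11859134]
```

View pics/s2.png

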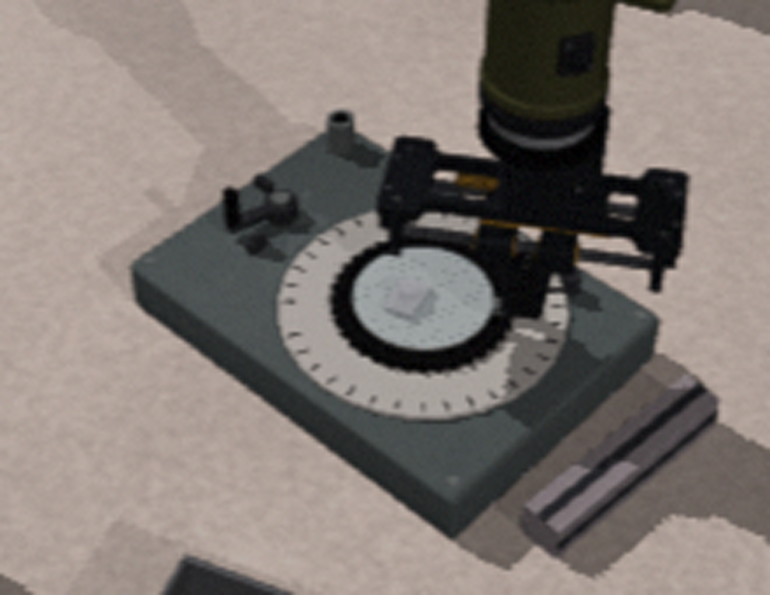

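Ring following nicely, stage not shifted. A bit further (to about 116°), then back off to look.

>>> carry_out --pt "-0.0075 -0.0005 0" --pt "-0.007 -0.0015 0" --pt "-0.0025 -0.0005 0" --pt "0 0 0" --pt "0.02 0.005 0" --pt "0.02 0.005 0.03" --pt "0 0 0.05" --pt "0 0 0" --twist '[4.6,4.6,1,0,0,0,0,0]'

```text
clock: 9.93
tool_pos: [0.5864, 0.1264, 0.1604]
eef_rot: [0.585, -0.396, 0.397, -0.585]
contact_force: [-0.5, -0.4, -0.7]
opening: 0.003
```

```bash
python3 - <<'E'
from h import *
s=st();p=camera_params('wrist');im=snapshot('wrist');np.savez('w2.npz',im=im,**p);save(im,'w2.png',1.4)
E
```

```text
9.93 [0.5864 0.1264 0.1604] phi 201.7 tilt [ 0.001 -1.     0.001] q [-0.5   0.79  0.37  1.74 -0.41  0.69 -1.1 ] F [-0.5 -0.4 -0.7]
```

View pics/w2.png

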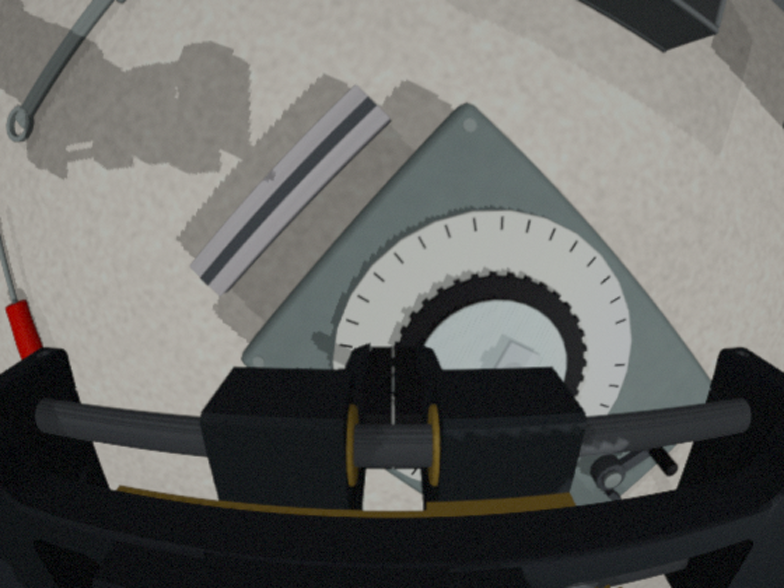

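Fingers hide the lever here; moving the camera over the mark from the other side.

>>> carry_out --pt "0 0 0.04" --pt "-0.03 -0.005 0.04" --pt "-0.04 -0.01 0" --pt "-0.04 -0.01 0" --pt "-0.04 -0.01 0" --pt "-0.02 -0.01 0" --pt "0 0 0" --pt "0 0 0" --twist '[0,0,0,0,0,0,0,0]'

```text
clock: 10.98
tool_pos: [0.415, 0.082, 0.2369]
eef_rot: [0.587, -0.397, 0.395, -0.584]
contact_force: [-0.3, 0.0, 0.5]
opening: 0.011
```

```bash
python3 - <<'E'
from h import *
s=st();p=camera_params('wrist');im=snapshot('wrist');np.savez('w3.npz',im=im,**p);save(im,'w3.png',1.4)
save(im[20:230,130:410],'w3c.png',2.8)
E
```

```text
10.97 [0.415  0.082  0.2369] phi 201.8 tilt [-0.    -1.    -0.005] q [-0.59  0.48  0.43  2.16 -0.36  0.58 -1.09] F [-0.3  0.   0.5]
```

View pics/w3c.png

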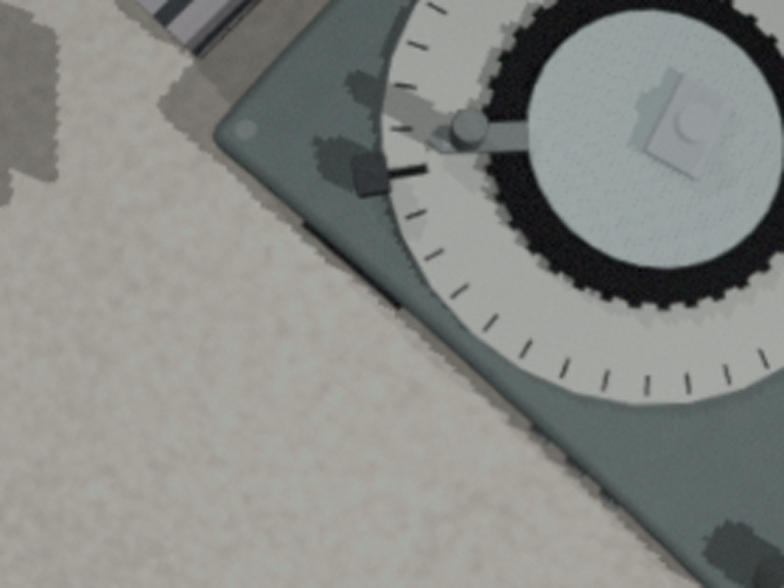

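Crop (2.8x, offset 130,20): mark inner end (427,168), meeting the block at (388,174); post top (470,126), pointer tip (437,146), lever bar bounded by (527,121)–(527,152). About 8° still to go.

```bash
python3 - <<'E'
from h import *
p=dict(np.load('w3.npz'))
W=lambda u,v,z: at(p,u/2.8+130,v/2.8+20,z,True)[:2]
def circ(e,z):
    P=np.array([W(u,v,z) for u,v in e]);c=np.linalg.lstsq(np.c_[2*P,np.ones(len(P))],(P**2).sum(1),rcond=None)[0];return c[:2],np.sqrt(c[2]+c[:2]@c[:2])
D=circ([(383,125),(650,404),(466,300),(392,205),(720,397),(545,371),(410,15)],.05)
G=circ([(528,140),(655,9),(660,268),(570,235),(570,40),(760,55),(770,215)],.059)
print(D,G)
def ang(a,b): d=a-b;return np.degrees(np.arctan2(d[1],d[0])).round(2),np.hypot(*d).round(4)
for c in(D[0],G[0]):
  for n,q,z in(('post',(470,125),.092),('tip',(437,146),.060),('bar',(527,136.5),.062),('markin',(427,168.5),.05),('markout',(389,174),.05),('block',(361,160),.065)):
    X=W(*q,z);print(n,X.round(4),ang(X,c))
a,b=W(427,168.5,.05),W(389,174,.05);print('markdir',ang(b,a)); a,b=W(527,136.5,.062),W(437,146,.062);print('bardir',ang(b,a))
print([ang(W(u,v,.05),D[0]) for u,v in((402,129),(415,215),(433,254),(405,86))])
E
```

```text
(array([0.56658942, 0.04394355]), np.float64(0.10387720851081188)) (array([0.56028719, 0.04572513]), np.float64(0.04941415398087021))
post [0.5298 0.1107] (np.float64(118.82), np.float64(0.0762))
tip [0.5237 0.1188] (np.float64(119.81), np.float64(0.0863))
bar [0.5388 0.0912] (np.float64(120.48), np.float64(0.0548))
markin [0.5159 0.1194] (np.float64(123.91), np.float64(0.0909))
markout [0.509  0.1313] (np.float64(123.4), np.float64(0.1046))
block [0.5089 0.1411] (np.float64(120.71), np.float64(0.113))
post [0.5298 0.1107] (np.float64(115.1), np.float64(0.0718))
tip [0.5237 0.1188] (np.float64(116.6), np.float64(0.0817))
bar [0.5388 0.0912] (np.float64(115.32), np.float64(0.0503))
markin [0.5159 0.1194] (np.float64(121.08), np.float64(0.086))
markout [0.509  0.1313] (np.float64(120.94), np.float64(0.0998))
block [0.5089 0.1411] (np.float64(118.32), np.float64(0.1083))
markdir (np.float64(120.08), np.float64(0.0138))
bardir (np.float64(119.12), np.float64(0.0315))
[(np.float64(114.34), np.float64(0.0979)), (np.float64(133.03), np.float64(0.1)), (np.float64(142.02), np.float64(0.1003)), (np.float64(104.8), np.float64(0.0975))]
```

Relative to the glass centre the lever is at about 115.3° and the mark at about 121.0°. Going back behind the post to push roughly 5.2° more.

>>> carry_out --pt "0.035 0.01 0" --pt "0.039 0.01 0" --pt "0.039 0.012 0" --pt "0.039 0.0125 0" --pt "0 0 -0.04" --pt "0 0 -0.05" --pt "0 0 -0.05" --pt "0 0 -0.019" --twist '[0,0,0,0,0,0,0,0]'

```text
clock: 12.02
tool_pos: [0.5649, 0.1264, 0.0745]
eef_rot: [0.588, -0.398, 0.394, -0.583]
contact_force: [0.1, 0.2, 0.8]
opening: 0.004
```

>>> carry_out --pt "0 0 0" --pt "0 0 0" --twist '[0,0]'

```text
clock: 12.28
tool_pos: [0.5673, 0.1262, 0.0788]
eef_rot: [0.587, -0.397, 0.396, -0.585]
contact_force: [0.2, 0.5, -0.4]
opening: 0.012
```

>>> carry_out --pt "-0.008 -0.003 0" --pt "-0.008 -0.003 0" --pt "-0.006 -0.0025 0" --pt "-0.004 -0.0015 0" --pt "-0.0033 -0.0013 0" --pt "0 0 0" --pt "0 0 0" --twist '[0,0,0,0,0,0,0]'

```text
clock: 13.15
tool_pos: [0.5373, 0.1149, 0.0784]
eef_rot: [0.587, -0.397, 0.395, -0.584]
contact_force: [1.1, 0.6, 2.1]
opening: 0.003
```

>>> carry_out --pt "0.015 0.006 0" --pt "0.015 0.006 0" --pt "0 0 0.05" --pt "0 0 0.055" --pt "-0.02 0 0.055" --pt "-0.045 -0.015 0" --pt "-0.05 -0.015 0" --pt "-0.04 -0.015 0" --twist '[0,0,0,0,0,0,0,0]'

```text
clock: 14.15
tool_pos: [0.4083, 0.0811, 0.2379]
eef_rot: [0.588, -0.398, 0.394, -0.583]
contact_force: [-0.2, -0.5, 0.1]
opening: 0.01
```

>>> carry_out --pt "0 0 0" --pt "0 0 0" --twist '[0,0]'

```text
clock: 14.4
tool_pos: [0.4122, 0.082, 0.2382]
eef_rot: [0.587, -0.397, 0.395, -0.584]
contact_force: [0.0, -0.3, 1.0]
opening: 0.006
```

```bash
python3 - <<'E'
from h import *
s=st();p=camera_params('wrist');im=snapshot('wrist');np.savez('w4.npz',im=im,**p);save(im[20:170,130:330],'w4c.png',4)
E
```

```text
14.4 [0.4122 0.082  0.2382] phi 201.8 tilt [-0.    -1.    -0.005] q [-0.6   0.47  0.44  2.17 -0.36  0.58 -1.08] F [ 0.  -0.3  1. ]
```

View pics/w4c.png

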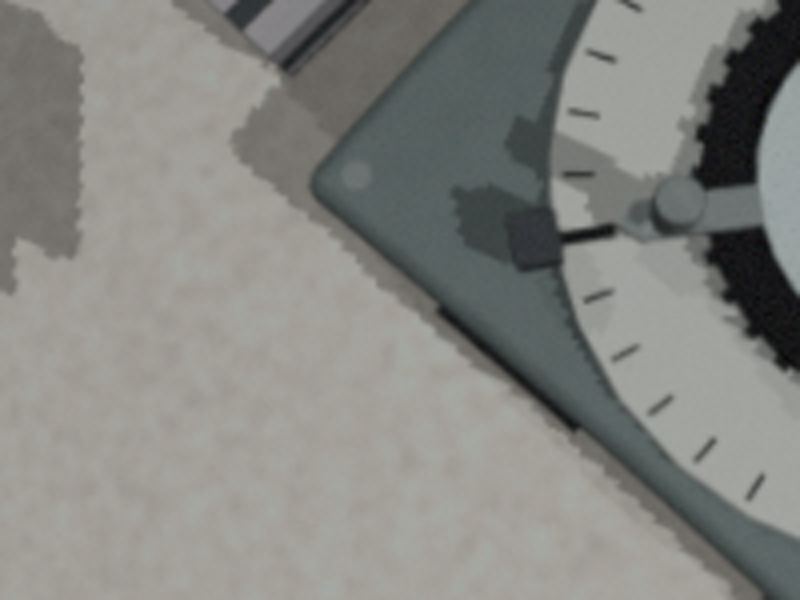

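Crop (4x, offset 130,20): pointer tip about (620,226), mark from (562,238) to (613,230), post top (679,203), bar midline (760,204). Nearly aligned; computing the angle with masks.

```bash
python3 - <<'E'
from h import *
z=np.load('w4.npz');p={k:z[k] for k in z};im=p.pop('im')
W=lambda u,v,h: at(p,u/4+130,v/4+20,h,True)[:2]
g=cv2.cvtColor(im,cv2.COLOR_RGB2GRAY)
print(g[73:83,268:302])
G=np.array([.5603,.0457])
def ang(a,b): d=a-b;return np.degrees(np.arctan2(d[1],d[0])).round(2),np.hypot(*d).round(4)
# refit glass in this picture: bright bluish blob vs black ring -> ring outer/inner edge
m=(g<45).astype(np.uint8);m[235:]=0
n,l,s,c=cv2.connectedComponentsWithStats(m);i=1+np.argmax(s[1:,4]);print(s[i])
hole=cv2.morphologyEx((l==i).astype(np.uint8),cv2.MORPH_CLOSE,np.ones((15,15)))
cs,h=cv2.findContours(hole,cv2.RETR_CCOMP,cv2.CHAIN_APPROX_NONE)
inner=max((k for k in range(len(cs)) if h[0][k][3]>=0),key=lambda k:cv2.contourArea(cs[k]),default=None)
if inner is not None:
    P=np.array([at(p,u,v,.0600,True)[:2] for u,v in cs[inner][:,0]])
    for _ in range(3):
        q=np.linalg.lstsq(np.c_[2*P,np.ones(len(P))],(P**2).sum(1),rcond=None)[0];cc=q[:2];rr=np.sqrt(q[2]+cc@cc)
        e=abs(np.hypot(*(P-cc).T)-rr);P=P[e<max(.0008,1.5*np.median(e))]
    print('glass',cc,rr,len(P));Gs=(G,cc)
else: Gs=(G,)
for c in Gs:
  for n,q,h in(('post',(679,203),.092),('tip',(620,226),.060),('bar',(757,205),.062),('markin',(613,230),.05),('markout',(564,237.5),.05)):
    print(n,ang(W(*q,h),c))
E
```

```text
[[ 85 135 158 161 160 161 160 161 158 149 125 121 120 121 121 120 119 120
  112  94  84  85  83  84  64  49  55  87 100 108 109 107 110 108]
 [ 76 127 158 162 161 161 161 162 162 157 128 120 119 119 119 118 118 115
  107  94  85  82  83  86  70  46  44  62  84  98 106 105 107 106]
 [ 66 124 156 161 160 161 162 161 159 156 134 120 113 105  97 101 112 115
  109 103  94  87  91 104  95  56  42  46  55  72  84  89  93  89]
 [ 61 106 144 152 155 155 155 152 141 126 107  82  60  48  43  59  84 101
  110 112 109 103 110 115 114  73  45  43  45  49  58  61  67  71]
 [ 57  80 112 120 110  94  83  70  58  54  39  35  25  29  22  53  86  94
   98 110 113 113 115 123 119  92  63  48  45  46  54  60  62  67]
 [ 54  50  50  46  43  34  30  21  23  19  20  26  24  34  41  69 108 120
  104 101 107 111 116 120 115 110  94  70  59  62  65  73  79  80]
 [ 53  48  34  24  19  24  23  32  37  43  47  59  74  80  92 114 138 148
  139 132 116 106 108 111 109 110 109 102 100 105 111 114 120 115]
 [ 51  51  40  41  46  56  67  81  96 112 123 134 141 144 145 153 157 159
  158 156 149 129 114 118 128 133 134 1
[... 157 characters left out ...]
51 144 125]
 [ 55  56  84 132 147 151 151 151 154 160 160 161 161 162 162 162 161 161
  161 161 159 157 152 150 150 150 151 152 152 150 150 151 145 127]]
[ 304    9  118  118 3631]
glass [0.55976164 0.04795871] 0.04916774073002902 252
post (np.float64(121.52), np.float64(0.0721))
tip (np.float64(121.13), np.float64(0.0848))
bar (np.float64(120.91), np.float64(0.0508))
markin (np.float64(120.86), np.float64(0.0864))
markout (np.float64(120.83), np.float64(0.0989))
post (np.float64(122.11), np.float64(0.0699))
tip (np.float64(121.62), np.float64(0.0826))
bar (np.float64(121.74), np.float64(0.0486))
markin (np.float64(121.33), np.float64(0.0841))
markout (np.float64(121.25), np.float64(0.0966))
```

Lever ≈121.6–121.9°, mark ≈121.3°: aligned within about 0.5°. On to the lock, starting on its anticlockwise side.

>>> carry_out --pt "0.0316 -0.0324 0" --pt "0.0316 -0.0324 0" --pt "0.0316 -0.0324 0" --pt "0.0316 -0.0324 0" --pt "0.0316 -0.0324 0" --pt "0 0 0" --pt "0 0 -0.02" --pt "0 0 0" --twist '[5,5,5,5,3,0,0,0]'

```text
clock: 15.45
tool_pos: [0.5688, -0.079, 0.2167]
eef_rot: [0.655, -0.273, 0.269, -0.651]
contact_force: [0.3, 0.1, -0.3]
opening: 0.0
```

```bash
python3 - <<'E'
from h import *
s=st();im=snapshot('top');p=camera_params('top')
# dark lock post in top view, clear of the gripper?
save(im[155:290,190:350],'t5.png',5)
pv=np.array([.513,-.0827]);prev=s['tool_pos'][:2];pf=-135
for th in [-30,-38,-46,-54,-62,-70,-78,-86,-94,-102,-108,-112]:
    f=-135+.61*(th+30);q=pv+.04*un(th)-.015*un(f);print(th,((q-prev)*1000).round(1),round(f-pf,1),q.round(4));prev=q;pf=f
E
```

```text
15.45 [ 0.5688 -0.079   0.2167] phi 224.9 tilt [-0.004 -1.    -0.007] q [-0.1   0.67  0.27  1.75 -0.24  0.76 -0.5 ] F [ 0.3  0.1 -0.3]
-30 [-10.5 -13.1] 0.0 [ 0.5582 -0.0921]
-38 [-2.3 -5.6] -4.9 [ 0.556  -0.0977]
-46 [-3.  -5.2] -4.9 [ 0.553  -0.1028]
-54 [-3.6 -4.7] -4.9 [ 0.5495 -0.1075]
-62 [-4.1 -4.1] -4.9 [ 0.5453 -0.1116]
-70 [-4.6 -3.4] -4.9 [ 0.5407 -0.115 ]
-78 [-5.  -2.8] -4.9 [ 0.5358 -0.1178]
-86 [-5.2 -2. ] -4.9 [ 0.5305 -0.1198]
-94 [-5.4 -1.3] -4.9 [ 0.5251 -0.121 ]
-102 [-5.4 -0.5] -4.9 [ 0.5197 -0.1215]
-108 [-4.1  0.1] -3.7 [ 0.5156 -0.1214]
-112 [-2.7  0.3] -2.4 [ 0.513  -0.1211]
```

>>> carry_out --pt "0 0 -0.04" --pt "0 0 -0.04" --pt "0 0 -0.04" --pt "0 0 -0.019" --pt "0 0 0" --pt "0 0 0" --twist '[0,0,0,0,0,0]'

```text
clock: 16.25
tool_pos: [0.5708, -0.0802, 0.0804]
eef_rot: [0.654, -0.272, 0.271, -0.651]
contact_force: [0.4, 0.2, 0.2]
opening: 0.005
```

>>> carry_out --pt "-0.005 -0.0065 0" --pt "-0.005 -0.0065 0" --pt "-0.0025 -0.0055 0" --pt "-0.003 -0.005 0" --pt "-0.0035 -0.0045 0" --pt "-0.004 -0.004 0" --pt "-0.0045 -0.0035 0" --pt "-0.005 -0.003 0" --twist '[0,0,-5,-5,-5,-5,-5,-5]'

```text
clock: 17.25
tool_pos: [0.538, -0.1195, 0.08]
eef_rot: [0.561, -0.433, 0.432, -0.559]
contact_force: [1.9, -0.3, -0.1]
opening: 0.008
```

>>> carry_out --pt "-0.005 -0.002 0" --pt "-0.0055 -0.001 0" --pt "-0.0055 -0.0005 0" --pt "0 0 0" --twist '[-5,-5,-5,0]'

```text
clock: 17.75
tool_pos: [0.5212, -0.123, 0.0798]
eef_rot: [-0.5, 0.502, -0.5, 0.498]
contact_force: [0.0, -0.2, 0.6]
opening: 0.005
```

>>> carry_out --pt "-0.003 0 0" --pt "-0.003 0 0" --pt "-0.002 0 0" --pt "0 0 0" --twist '[-3,-3,0,0]'

```text
clock: 18.25
tool_pos: [0.513, -0.1222, 0.0792]
eef_rot: [-0.474, 0.528, -0.525, 0.471]
contact_force: [0.0, 0.0, 1.3]
opening: 0.006
```

>>> carry_out --pt "-0.0015 0.0003 0" --pt "0 0 0" --twist '[0,0]'

```text
clock: 18.5
tool_pos: [0.5118, -0.1219, 0.0792]
eef_rot: [-0.474, 0.528, -0.525, 0.471]
contact_force: [1.9, -0.8, 0.6]
opening: 0.004
```

Not yet at the stop (about 2 N, sliding friction); small steps until the force rises.

>>> carry_out --pt "-0.001 0.0003 0" --pt "-0.001 0.0003 0" --pt "0 0 0" --twist '[0,0,0]'

```text
clock: 18.88
tool_pos: [0.5114, -0.1217, 0.0794]
eef_rot: [-0.473, 0.527, -0.526, 0.472]
contact_force: [5.1, 0.3, -2.1]
opening: 0.003
```

>>> carry_out --pt "-0.001 0.0003 0" --pt "0 0 0" --twist '[0,0]'

```text
clock: 19.12
tool_pos: [0.5112, -0.1216, 0.0795]
eef_rot: [0.473, -0.526, 0.526, -0.472]
contact_force: [6.4, -1.9, -2.6]
opening: 0.002
```

The tool stalled at x≈0.511 (the predicted stop) with force rising to 7 N: at its stop. Backing off and taking one check view over both.

>>> carry_out --pt "0.015 -0.005 0" --pt "0.018 -0.006 0" --pt "0 0 0.05" --pt "0 0 0.06" --pt "0 0 0.06" --pt "-0.04 0.03 0.01" --pt "-0.04 0.04 0" --pt "-0.04 0.05 0" --twist '[0,0,0,0,0,0,0,0]'

```text
clock: 20.12
tool_pos: [0.4198, -0.0125, 0.259]
eef_rot: [-0.473, 0.529, -0.524, 0.47]
contact_force: [1.5, 1.9, -1.1]
opening: 0.004
```

>>> carry_out --pt "0 0 0" --pt "0 0 0" --pt "0 0 0" --twist '[0,0,0]'

```text
clock: 20.5
tool_pos: [0.4234, -0.0146, 0.2593]
eef_rot: [-0.473, 0.528, -0.526, 0.471]
contact_force: [0.7, 0.8, -0.7]
opening: 0.008
```

```bash
python3 - <<'E'
from h import *
s=st();p=camera_params('wrist');im=snapshot('wrist');np.savez('w6.npz',im=im,**p);save(im[0:260,60:410],'w6c.png',2.25)
print(p['eye'])
E
```

```text
20.5 [ 0.4234 -0.0146  0.2593] phi 173.7 tilt [ 0.    -1.    -0.004] q [-0.5   0.47  0.64  2.13 -0.45  0.68 -1.22] F [ 0.7  0.8 -0.7]
[ 0.4947634  -0.02310495  0.40572336]
```

View pics/w6c.png

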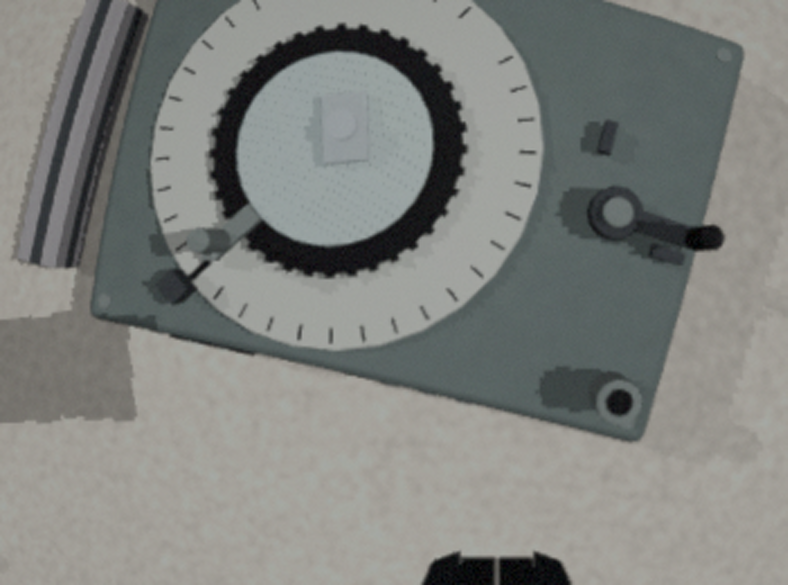

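View (2.25x, offset 60,0): the lock lever lies against its stop peg (660,253) with its post at (708,238) and pivot at (617,212). The pointer runs straight into the long mark at (207,264)–(187,284). Sample and socket are untouched. A numeric check follows.

```bash
python3 - <<'E'
from h import *
z=np.load('w6.npz');p={k:z[k] for k in z};p.pop('im')
W=lambda u,v,h: at(p,u/2.25+60,v/2.25,h,True)[:2]
def ang(a,b): d=a-b;return np.degrees(np.arctan2(d[1],d[0])).round(2),np.hypot(*d).round(4)
pts=[(238,150),(433,150),(335,52),(330,246),(265,82),(404,82),(402,217)]
P=np.array([W(u,v,.06) for u,v in pts]);q=np.linalg.lstsq(np.c_[2*P,np.ones(len(P))],(P**2).sum(1),rcond=None)[0];c=q[:2];print('glass',c)
for n,a,h in(('post',(199,239),.092),('bar',(252,219),.062),('markin',(207,264),.05),('markout',(190,282),.05)):print(n,ang(W(*a,h),c))
pv=W(617,212,.061);print('lock',pv,ang(W(711,238,.089),pv),'from hub',ang(W(690,236,.055),pv))
a,b,d=W(740,45,.045),W(640,438,.045),W(95,313,.045);print('corners',a.round(3),b.round(3),d.round(3),'yaw',ang(a,b),ang(d,b)[0]-90)
E
```

```text
glass [0.55863238 0.04762644]
post (np.float64(120.7), np.float64(0.0686))
bar (np.float64(123.16), np.float64(0.0508))
markin (np.float64(121.2), np.float64(0.0863))
markout (np.float64(121.6), np.float64(0.0995))
lock [ 0.51179403 -0.082048  ] (np.float64(-112.97), np.float64(0.0394)) from hub (np.float64(-110.83), np.float64(0.0384))
corners [ 0.597 -0.159] [ 0.397 -0.087] [0.501 0.195] yaw (np.float64(-19.73), np.float64(0.2125)) -20.129999999999995
```

```bash
python3 -c "
from h import *
print(job.finish_job())"
```

```text
the job is handed in; nothing more can be done
None
```

I pushed the polariser lever round anticlockwise by about 146° until its pointer met the long mark. I then pushed the lock lever clockwise to its stop, backed off clear of everything and handed the job in at about 20.5 s.

- **Pointer:** the close view before locking put the lever 0.3–0.8° past the mark. In the final view the mark read 121.2–121.6°. The lever's post and bar read 120.7° and 123.2°, a disagreement that comes from rough pixel picks at that zoom. To the eye the pointer runs straight into the mark.
- **Lock:** the tool stalled at the predicted stop with the force rising to about 7 N. The final view shows the lever against its peg at about −112° in the world frame, which is roughly 1.6 rad on the lock.
- **Everything else:** the stage corners and its yaw (about −20°) are unchanged within measurement. The sample and socket look untouched in the final view.
- **One slip:** while turning the tool in free space, I drove joints 5 and 7 right up to their range limits. I turned back before any contact.

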